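# Unlatch and slide open the filter lid of a microscope lamp supply

## Task

Uncover the dust filter of the microscope's lamp supply box: press the snap tab next to the lid fully in, then push the released lid along its runners, over the pressed tab, until it is off its seat and the whole filter well lies open. Only press and push with the fingertips: do not lift or tip the lid, leave it lying flat on the box, and do not disturb the things standing around the box.

Things in the scene. Friction and masses are not known exactly. Their poses are not given: they have to be found in the camera images.
- supply: White low lamp supply box, fixed to the bench, 150 (x) by 280 (y) by 60 mm high. Origin: centre of its underside; z up; +y along its long side, the way the lid slides off. All offsets in these notes are in this frame, in mm. Flat deck at z 60. Behind the lid, y -140 to -90, the deck is bare between two small nubs (10 high, 12 wide, at x +-49, y -99.5 to -91.5) that stop the lid's backward slide.
- well (a point): Centre of the mouth of the filter well, at x 0, y -40, z 60, under the seated lid: a recess 80 (x) by 84 (y), 11 deep, with a pale pleated filter on its floor. Two runners (3 high, x +-49) carry the lid and two side guides (12 high, inner faces at x +-57) keep it straight, all the way to the end stop.
- end_stop (a point): Foot of the inner face of the end stop that ends the lid's travel, at x 0, y 125, z 60: a grey bar across the deck, 15 high.
- lid: Loose grey plastic lid, 110 (x) by 100 (y) by 16 mm, 0.1 to 0.2 kg, a cross rib (60 by 10, 9 high) on its top. Origin: centre of its underside. Starts at x 0, y -40, z 63: rear edge y -90, front edge y 10, top z 79. The unpressed tab blocks it. Once the tab is fully in, 1 to 2 N on its rear edge slides it to +y, at most 115 mm, to the end stop. The well is all open after 92 mm.
- tab (a joint): Travel of the snap tab in m: 0 out (latched), 0.010 fully in (pressed straight down). It takes 4 to 5 N to move (more if pressed fast), has no return spring and stays where it is pushed. The lid clears it from 0.008 on.
- tab_top (a point): Centre of the tab's flat top, at x 0, y 29. The tab is a dark block with three thin lines, 30 (x) by 34 (y) mm, in the deck just in front of the lid's front edge (2 mm gap). Its top stands 11 mm above the deck (z 71) when out, and 1 mm above it (z 61) when fully in.
- dropper: Loose amber dropper bottle with black cap, 32 mm across, 75 high, on the bench near the box; leave alone. Origin: centre of its underside.
- jar: Loose clear jar with white lid, 52 mm across, 58 high, on the bench near the box; leave alone. Origin: centre of its underside.
- slidebox: Loose box for specimen slides, 46 by 81 by 35 mm, on the bench near the box; leave alone. Origin: centre of its underside.
Not all that is in view belongs to the job. What is shaped like the lid but blue or orange is not meant.

How it is judged:
On the way, in this order (a step that is already met when the one before it is completed fails the run):
1. the snap tab is pressed in (at least 8 mm of its 10) while the lid is still on its seat (value of joint tab above 0.008 m and y of lid in the frame of supply below -0.03 m), for 0.2 s.
2. the lid is pushed off the well (at least 90 mm along the box), lying flat on its runners (y of lid in the frame of supply above 0.05 m and z of lid in the frame of supply between 0.06 and 0.066 m and angle between lid's own z axis and vertical below 0.06 rad), for 0.2 s.
At the end, for the whole second after the job is handed in: The tab is in (at least 8 of 10 mm); the lid lies at rest and flat (within 3 mm of runner height and 0.06 rad of level), pushed at least 90 mm from its seat towards the end stop, so that the well is open (all of step 2 and value of joint tab above 0.008 m and linear speed of lid below 0.01 m/s); the robot touches nothing.
It fails at once if the lid is lifted (more than 10 mm) or tipped (more than 0.2 rad) (z of lid in the frame of supply above 0.073 m or angle between lid's own z axis and vertical above 0.2 rad).
It fails at once if the dropper bottle is disturbed (moved more than 20 mm or tipped) (distance of dropper from where it was at the start of the episode above 0.02 m or angle between dropper's own z axis and vertical above 0.3 rad).
It fails at once if the jar is disturbed (moved more than 20 mm or tipped) (distance of jar from where it was at the start of the episode above 0.02 m or angle between jar's own z axis and vertical above 0.3 rad).
It fails at once if the slide box is disturbed (moved more than 20 mm or tipped) (distance of slidebox from where it was at the start of the episode above 0.02 m or angle between slidebox's own z axis and vertical above 0.3 rad).
It also fails if it takes over 38 s, if anything falls off the work surface, if the arm or the gripper's body presses on something with over 40 N, if the wrist force passes 120 N, or if a joint passes its speed limit or range.

## Robot

A 6-joint arm with a two-finger parallel gripper is mounted at the origin on the work surface. World frame = base frame: x ahead of the robot, y to its left, z up, the work surface at z = 0. Lengths are in m, angles in rad, forces in N, time in s.
With the tool pointing down it reaches from about 0.25 to 0.725 m from the base axis. Payload 9.7 kg.
Tool frame: the origin (TCP) lies between the finger pads; the fingertips stand 22 mm ahead of it and the grasp point (between the pads) lies 3 mm ahead of it; z points along the fingers, y is the direction in which the jaws open and shut (so a half turn about z gives the same grasp; the last joint's range is limited). The gripper opens to 85 mm and grips with 20 to 120 N. Pads are 22 mm wide; open, the fingers measure 114 mm over their backs; the gripper's body (76 mm by 85 mm) begins 54 mm behind the grasp point. The pads swing forward as they close: fully open they stand 13 mm farther back than shut.
Start: joints at [-1.319, 0.087, 0.176, 1.66, 0, 1.571], TCP at [0.137, -0.533, 0.253] pointing down, gripper open.
Joint ranges: [-3.13, 3.13], [-0.85, 1.81], [-1.15, 1.24], [-2.2, 2.28], [-1.44, 1.52], [-3.14, 3.14]. Speed limits (rad/s): [2.22, 2.22, 2.57, 3.14, 3.14, 3.14].

## Interface

Orientations are given as a unit quaternion [x, y, z, w].
In Python, from station import monitor, cams, workorder, models gives the robot as it stands. The module is installed in compiled form; this text tells all that it offers.
- The arm moves only by the shell command python3 -m jog 'ROWS' [FORCE]. ROWS is JSON, a list of rows, each an object with "linear": the shift along the tool's x, y, z in cm, a list of three; "angular": the turn, a rotation vector about the tool's x, y, z in rad, a list of three; "grip": the closure, from -1 (fully open) to 1 (shut). A call has exactly 8 rows; each row shifts and turns the pose as measured when the row begins, along the tool's axes as they then stand; what a row does not reach is not made up. A row lasts 1/10 s, in which the tool goes at most 50 mm and 8.59 degrees, less where a joint would pass 70% of its speed; a pose out of reach is approached as far as the arm can. A call is refused whole if a number of a shift passes 5 or a number of a turn 0.15, either way. A call with a gripper value outside its range is refused whole. The fingers move at their own pace and stop on an object; FORCE is the grip in N (left out, the last holds). Time passes only in rows, so rows that do not move let the fingers close, or fill a call up. It gives the time, the measured TCP pose, the force and the opening at its end, in the units of the state.
- monitor.state(): the state, without advancing time (a new reading comes with each control period).
- cams.read_camera(name): name is "side" or "top" or "wrist"; returns (picture, depth): 400x640x3 uint8, blue, green, red; 400x640 float32, m along the optical axis (not along the pixel's ray), 0 where there is no reading.
- cams.calibration(name): a dict with "intrinsics" (3x3 intrinsics, pixels), "cam_to_world" (4x4, takes a point from camera to world coordinates). Camera axes: x right, y down, z forward; pixel columns grow to the right and rows downward; lengths in m; the calibration is good to about 2 mm. The wrist camera is an equidistant fisheye: a pixel r from the principal point sees the ray r / f radians off the axis. A picture is of the moment at which its call begins: read the wrist's pose just before it. calibration takes no time and is no camera call; for the wrist camera it gives the pose at the moment of the call.
- workorder.close_job(): hands the job in, once; it reports no verdict.
Trained networks look in the newest picture that a camera, given by its name, has taken for a name from the list of things; names that differ only in an ending like _2 or _b are one class to them, and where a whole thing is asked for, a point or a joint stands for the part that bears it (a point fixed in the world has none). Each returns a list of dicts, best first, with "score" (0 to 1); they miss things now and then, are a little off and sometimes report something else, mostly with a low value. They report only what shows in the picture. A call takes as long as a camera call. They do not tell look-alikes from the thing itself.
- models.spot_in(camera, name): "centre" ([row, column] as shares, 0 to 1, of the picture: columns of its width, rows of its height, amid what is visible of it).
- models.place_of(camera, name): "centre" ([row, column] as shares, 0 to 1, of the picture: columns of its width, rows of its height: a listed point, or the origin of a listed thing).
The state is a dict: "time_s": time; "qpos": joint angles; "joint_velocities": joint speeds; "joint_torque": joint torques, N m; "tool_pos": TCP position; "tool_rot": TCP orientation; "ft_force": force on the tool from outside, world axes, zero at the start; "torque": the same for the moment, N m; "opening": finger opening in m.
Only numpy, scipy, OpenCV 4.12 (cv2) and the standard library are available. Lean on these libraries where they do the work, as an engineer would, in place of code of your own. Each camera call takes 0.05 s, during which the arm holds its last target.

## Working session

There is one attempt and no reset: what is moved stays moved. The work goes in short steps, Python scripts to look and compute and a shell command to move; the robot and the scene stay as the last step left them, time stands still between calls to the robot, and variables do not carry over. Pictures are saved under pics/ and viewed, and the job is handed in when it is done.

```bash
mkdir -p pics
python3 - <<'E'
from station import monitor, cams, models
import cv2,numpy as np
s=monitor.state();print({k:np.round(v,3).tolist() for k,v in s.items()})
for c in ("top","side"):
    p,d=cams.read_camera(c);cv2.imwrite(f"pics/{c}0.png",p);np.save(f"{c}0d.npy",d)
    k=cams.calibration(c);print(c,k["intrinsics"],k["cam_to_world"])
    K=np.array(k["intrinsics"]);T=np.array(k["cam_to_world"])
    for n in ("lid","tab_top","well","end_stop","supply","dropper","jar","slidebox"):
        for r in models.place_of(c,n)[:3]:
            v,u=r["centre"][0]*400,r["centre"][1]*640
            z=d[int(min(v,399)),int(min(u,639))]
            w=T@np.r_[np.linalg.inv(K)@[u,v,1]*z,1]
            print(n,round(r["score"],2),round(v),round(u),w[:3].round(3))
E
```

```text
{'time_s': 0.0, 'qpos': [-1.319, 0.087, 0.175, 1.66, 0.0, 1.571], 'joint_velocities': [0.002, 0.001, 0.001, 0.0, -0.001, -0.0], 'joint_torque': [0.001, -52.038, 46.481, 0.016, 0.0, 0.0], 'tool_pos': [0.137, -0.532, 0.253], 'tool_rot': [0.992, 0.126, -0.0, -0.001], 'ft_force': [0.296, 0.133, -1.173], 'torque': [0.023, 0.049, -0.039], 'opening': 0.085}
top [[458.18171336   0.         321.96086799]
 [  0.         458.18171336 207.99285192]
 [  0.           0.           1.        ]] [[-0.02038253 -0.98789975  0.15374862  0.36989587]
 [-0.9994101   0.02438387  0.02418437 -0.0117363 ]
 [-0.02764072 -0.15316498 -0.98781399  1.23781162]
 [ 0.          0.          0.          1.        ]]
lid 0.79 238 461 [ 0.47  -0.349  0.019]
lid 0.76 297 423 [ 0.318 -0.24   0.022]
lid 0.7 197 369 [ 0.575 -0.105  0.085]
tab_top 0.64 205 349 [ 0.558 -0.053  0.069]
end_stop 0.57 216 309 [0.53  0.051 0.073]
supply 0.64 198 370 [ 0.573 -0.106  0.084]
supply 0.62 209 354 [ 0.546 -0.066  0.077]
dropper 0.59 183 440 [ 0.618 -0.3    0.028]
jar 0.68 159 338 [ 0.684 -0.029  0.058]
slidebox 0.65 215 310 [0.535 0.048 0.061]
slidebox 0.59 224 264 [0.518 0.171 0.037]
side [[388.47818621   0.         322.8560769 ]
 [  0.         388.47818621 193.26647436]
 [  0.           0.           1.        ]] [[ 0.9243187  -0.28037411  0.25889245  0.27875006]
 [-0.38161994 -0.68100349  0.62498037 -0.65506056]
 [ 0.00107834 -0.67647956 -0.73646061  0.85436984]
 [ 0.          0.          0.          1.        ]]
lid 0.83 225 346 [ 0.564 -0.117  0.077]
lid 0.78 340 350 [ 0.461 -0.37   0.023]
lid 0.69 319 274 [ 0.324 -0.259  0.017]
tab_top 0.45 208 328 [ 0.546 -0.043  0.072]
end_stop 0.86 188 309 [0.528 0.05  0.062]
supply 0.91 229 338 [ 0.541 -0.123  0.078]
dropper 0.8 292 399 [ 0.617 -0.308  0.02 ]
jar 0.64 201 372 [ 0.687 -0.032  0.028]
slidebox 0.87 176 293 [0.509 0.137 0.036]
```

View pics/top0.png

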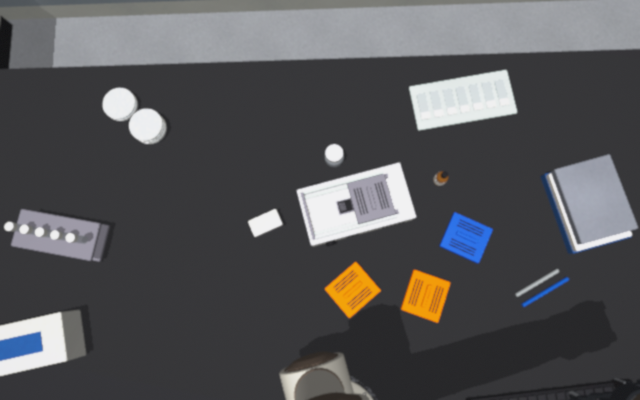

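View pics/side0.png

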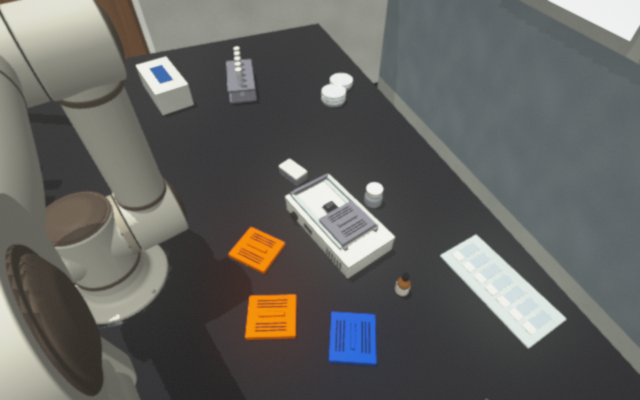

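The pictures show the supply box at top (row ~205, col ~355), with the grey lid (197,369), the dark tab (205,347) and the end stop to the left (216,309). Next I fit the box frame from depth.

```bash
cat > h.py <<'E'
import numpy as np,cv2
from station import monitor,cams,models
def cloud(c,d):
    k=cams.calibration(c);K=np.array(k["intrinsics"]);T=np.array(k["cam_to_world"])
    v,u=np.mgrid[:400,:640];P=np.stack([(u-K[0,2])/K[0,0]*d,(v-K[1,2])/K[1,1]*d,d],-1)
    return P@T[:3,:3].T+T[:3,3]
def at_z(c,v,u,z):
    k=cams.calibration(c);K=np.array(k["intrinsics"]);T=np.array(k["cam_to_world"])
    r=T[:3,:3]@np.linalg.inv(K)@[u,v,1];o=T[:3,3]
    return o+r*(z-o[2])/r[2]
E
python3 - <<'E'
from h import *
for c in("top","side"):
    d=np.load(f"{c}0d.npy");W=cloud(c,d)
    m=(d>0)&(W[...,2]>.045)&(W[...,2]<.10)&(abs(W[...,0]-.55)<.2)&(abs(W[...,1]+.06)<.22)
    n,l,st,ce=cv2.connectedComponentsWithStats(m.astype(np.uint8));i=1+np.argmax(st[1:,4]);Q=W[l==i]
    print(c,len(Q),cv2.minAreaRect(Q[:,:2].astype(np.float32)),np.percentile(Q[:,2],[5,50,95]))
    p=cv2.imread(f"pics/{c}0.png")
    g=p[140:270,270:430];
    cv2.imwrite(f"pics/{c}0z.png",cv2.resize(g,None,fx=5,fy=5)[:600,:800] if 0 else cv2.resize(g,(738,600),interpolation=cv2.INTER_CUBIC))
    # white-ish deck pixels at z=.06
    pc=m&(p.min(-1)>0)
    m2=(abs(W[...,2]-.06)<.006)&(p.min(-1)>190)&m
    if m2.sum()>50:
        A=np.array([at_z(c,v,u,.06)[:2] for v,u in np.argwhere(m2)],np.float32);print("white",len(A),cv2.minAreaRect(A))
    gr=W[(d>0)&(abs(W[...,0]-.55)<.25)&(abs(W[...,1]+.1)<.3)&(abs(W[...,2])<.02)];print("table z",np.median(gr[:,2]))
E
```

```text
top 6156 ((0.5654496550559998, -0.06954938173294067), (0.15101933479309082, 0.2807154953479767), 13.741942405700684) [0.05645272 0.06209817 0.08102745]Traceback (most recent call last):
  File "<stdin>", line 14, in <module>
  File "h.py", line 8, in at_z
    k=cams.calibration(c);K=np.array(k["intrinsics"]);T=np.array(k["cam_to_world"])
ValueError: time passes only in moves, steps and waits
```

Run:
```python
import cv2
p=cv2.imread("pics/top0.png")[150:255,285:425];cv2.imwrite("pics/top0y.png",cv2.resize(p,None,fx=5.5,fy=5.5,interpolation=cv2.INTER_CUBIC))
```

```text
(no output)
```

View pics/top0y.png

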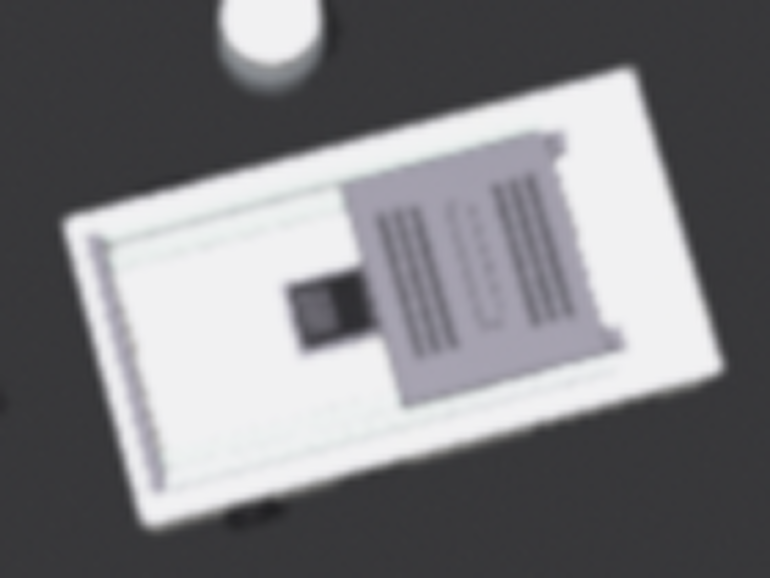

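Run:
```python
from h import *
for c in("side","top"):
    d=np.load(f"{c}0d.npy");W=cloud(c,d);p=cv2.imread(f"pics/{c}0.png")
    m=(d>0)&(W[...,2]>.045)&(W[...,2]<.10)&(abs(W[...,0]-.55)<.2)&(abs(W[...,1]+.06)<.22)
    n,l,st,ce=cv2.connectedComponentsWithStats(m.astype(np.uint8));i=1+np.argmax(st[1:,4]);Q=W[l==i]
    print(c,len(Q),cv2.minAreaRect(Q[:,:2].astype(np.float32)),np.percentile(Q[:,2],[5,50,95]))
    m=l==i
    a=np.radians(13.74);R=np.array([[np.cos(a),-np.sin(a)],[np.sin(a),np.cos(a)]])
    B=(W[...,:2]-[.5654,-.0695])@R
    t=m&(p.max(-1)<110)&(abs(B[...,0])<.03)&(B[...,1]>0)&(B[...,1]<.06)
    if t.any():print("tab box frame",t.sum(),B[t].min(0),B[t].max(0),B[t].mean(0),W[t][:,2].mean())
    L=m&(W[...,2]>.073)&(abs(B[...,0])<.06)&(B[...,1]<.02);print("lid",B[L].min(0),B[L].max(0),np.median(B[L],0),np.median(W[L][:,2]))
    e=m&(abs(B[...,0])<.03)&(B[...,1]>.11);print("stop z",np.percentile(W[e][:,2],[5,95]))
    k=m&(abs(B[...,0])<.04)&(B[...,1]<-.1)&(B[...,1]>-.135);print("rear deck z",np.median(W[k][:,2]))
```

```text
side 5085 ((0.562099814414978, -0.06904533505439758), (0.15327677130699158, 0.28142306208610535), 13.766007423400879) [0.05564928 0.06148136 0.07985997]
tab box frame 77 [-0.01901198  0.0175078 ] [0.01044525 0.04312682] [-0.00625609  0.02939445] 0.06998406346124843
lid [-0.05965414 -0.08946386] [0.05817736 0.01295407] [-0.00689851 -0.04271818] 0.07837241100268844
stop z [0.05737306 0.07572075]
rear deck z 0.05927529796514713
top 6156 ((0.5654496550559998, -0.06954938173294067), (0.15101933479309082, 0.2807154953479767), 13.741942405700684) [0.05645272 0.06209817 0.08102745]
tab box frame 140 [-0.01574651  0.0098014 ] [0.01189438 0.0449177 ] [-0.00265118  0.02693225] 0.07001382820718216
lid [-0.05995419 -0.09680136] [0.059914   0.01970684] [-0.00102574 -0.03884194] 0.07868678869491941
stop z [0.05729435 0.07654811]
rear deck z 0.05968071838844469
```

```bash
python3 -m jog '[{"linear":[4,-2.8,0],"angular":[0,0,0.012],"grip":1},{"linear":[4,-2.8,0],"angular":[0,0,0],"grip":1},{"linear":[4,-2.8,0],"angular":[0,0,0],"grip":1},{"linear":[4,-2.8,0],"angular":[0,0,0],"grip":1},{"linear":[4,-2.8,0],"angular":[0,0,0],"grip":1},{"linear":[4,-2.8,0],"angular":[0,0,0],"grip":1},{"linear":[4,-2.8,0],"angular":[0,0,0],"grip":1},{"linear":[4,-2.8,0],"angular":[0,0,0],"grip":1}]' 40
cat >> h.py <<'E'
from scipy.spatial.transform import Rotation as Ro
C=np.array([.5635,-.0693,0]);A=np.radians(13.75)
def goal(bx,by,z):
    "tool-frame cm to bring TCP to box (bx,by) m at world z; and turn"
    s=monitor.state();R=Ro.from_quat(s["tool_rot"]);B=Ro.from_euler("z",A)
    p=np.array(s["tool_pos"]);t=C+B.apply([bx,by,0]);t[2]=z
    g=B*Ro.from_euler("x",np.pi)
    print("t",round(s["time_s"],2),"box pos mm",(B.inv().apply(p-C)*1000).round(1),"F",np.round(s["ft_force"],1),"open",round(s["opening"],4))
    print("shift cm",(R.inv().apply(t-p)*100).round(2),"turn",(R.inv()*g).as_rotvec().round(4))
E
python3 -c "
from h import *
goal(0,.032,.15)"
```

```text
time_s: 1.7
tool_pos: [0.3982, -0.2345, 0.2522]
tool_rot: [0.993, 0.114, 0.001, 0.001]
ft_force: [1.3, -0.4, 0.5]
opening: 0.0
t 1.7 box pos mm [-199.8 -121.2  252.2] F [ 1.3 -0.4  0.5] open 0.0
shift cm [ 19.79 -15.56  10.23] turn [ 0.0013 -0.0013 -0.0116]
```

```bash
python3 -m jog '[{"linear":[4,-3,0],"angular":[0,0,-0.011],"grip":1},{"linear":[4,-3,0],"angular":[0,0,0],"grip":1},{"linear":[4,-3,0],"angular":[0,0,0],"grip":1},{"linear":[4,-3,0],"angular":[0,0,0],"grip":1},{"linear":[3.8,-3,0],"angular":[0,0,0],"grip":1},{"linear":[0,-0.5,4],"angular":[0,0,0],"grip":1},{"linear":[0,0,4],"angular":[0,0,0],"grip":1},{"linear":[0,0,2],"angular":[0,0,0],"grip":1}]'
python3 -c "
from h import *
goal(0,.032,.12)
p,d=cams.read_camera('side');cv2.imwrite('pics/s1.png',cv2.resize(p[100:300,200:460],(780,600)))
p,d=cams.read_camera('wrist');cv2.imwrite('pics/w1.png',p)"
```

```text
time_s: 2.5
tool_pos: [0.5604, -0.0283, 0.1534]
tool_rot: [0.992, 0.124, 0.006, 0.002]
ft_force: [-0.2, 0.2, -0.2]
opening: 0.0
t 2.5 box pos mm [  6.7  40.6 153.4] F [-0.2  0.2 -0.2] open 0.0
shift cm [-0.72  0.83  3.34] turn [ 0.0049 -0.0122  0.0088]
```

View pics/s1.png

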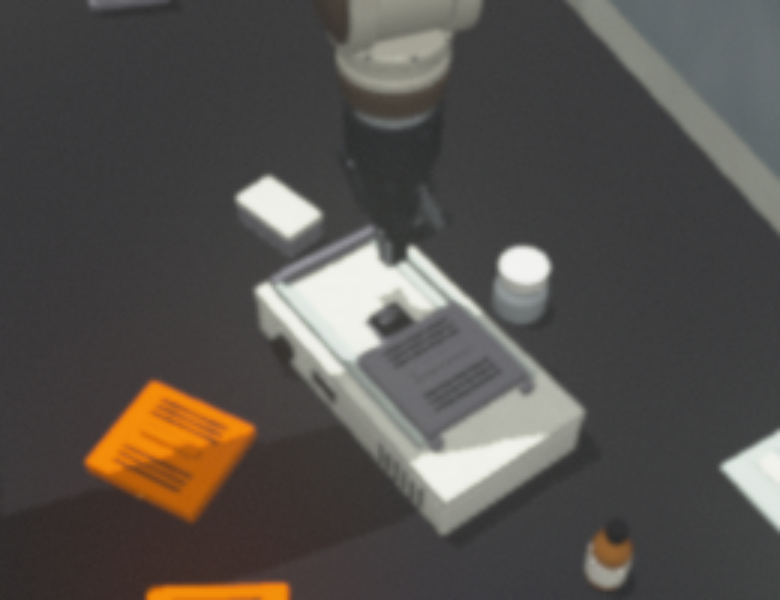

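View pics/w1.png

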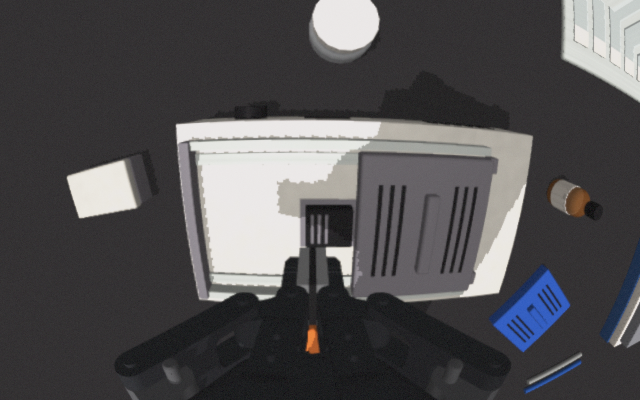

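Wrist view: the tab sits at cols 303–352, rows 205–247, with the lid edge at col 357 and the fingers at col ~313. I check my box frame against these points.

```bash
cat >> h.py <<'E'
def wr(v,u,z):
    k=cams.calibration("wrist");K=np.array(k["intrinsics"]);T=np.array(k["cam_to_world"])
    x,y=(u-K[0,2])/K[0,0],(v-K[1,2])/K[1,1];th=np.hypot(x,y);n=np.r_[np.array([x,y])/th*np.sin(th),np.cos(th)]
    r=T[:3,:3]@n;o=T[:3,3];w=o+r*(z-o[2])/r[2]
    return (Ro.from_euler("z",A).inv().apply(w-C)*1000).round(1)
E
python3 -c "
from h import *
for n,v,u,z in [('tab far-x far-y',205,304,.071),('tab +x -y',205,352,.071),('tab -x +y',247,304,.071),('tab -x -y',247,353,.071),('lid front +x',153,359,.079),('lid rear +x',157,497,.079),('stop corner +x in',140,189,.075),('box +x+y',125,178,.06),('box +x -y',135,532,.06)]: print(n,wr(v,u,z))
"
```

```text
tab far-x far-y [17.  47.4 71. ]
tab +x -y [17.2 13.7 71. ]
tab -x +y [-15.8  47.4  71. ]
tab -x -y [-15.7  11.2  71. ]
lid front +x [55.4 11.9 79. ]
lid rear +x [ 57.2 -92.5  79. ]
stop corner +x in [ 64.4 125.8  75. ]
box +x+y [ 74.2 140.3  60. ]
box +x -y [  75.4 -141.1   60. ]
```

The frame agrees within about 1–2 mm. I centre over the tab and descend.

```bash
python3 -m jog '[{"linear":[-0.4,0.4,0],"angular":[0,-0.012,0.008],"grip":1},{"linear":[-0.3,0.4,1],"angular":[0.004,0,0],"grip":1},{"linear":[0,0,1],"angular":[0,0,0],"grip":1},{"linear":[0,0,1],"angular":[0,0,0],"grip":1},{"linear":[0,0,0.8],"angular":[0,0,0],"grip":1},{"linear":[0,0,0.5],"angular":[0,0,0],"grip":1},{"linear":[0,0,0],"angular":[0,0,0],"grip":1},{"linear":[0,0,0],"angular":[0,0,0],"grip":1}]'
python3 -c "
from h import *
goal(0,.032,.083)"
```

```text
time_s: 3.4
tool_pos: [0.5557, -0.0405, 0.1117]
tool_rot: [0.993, 0.118, 0.001, 0.001]
ft_force: [0.5, 0.7, -0.9]
opening: 0.0
t 3.4 box pos mm [ -0.8  29.8 111.7] F [ 0.5  0.7 -0.9] open 0.0
shift cm [ 0.07 -0.22  2.87] turn [ 0.0017 -0.0025 -0.0029]
```

```bash
python3 -m jog '[{"linear":[0.07,-0.3,0.6],"angular":[0,0,0],"grip":1},{"linear":[0,0,0.6],"angular":[0,0,0],"grip":1},{"linear":[0,0,0.4],"angular":[0,0,0],"grip":1},{"linear":[0,0,0.3],"angular":[0,0,0],"grip":1},{"linear":[0,0,0.3],"angular":[0,0,0],"grip":1},{"linear":[0,0,0.3],"angular":[0,0,0],"grip":1},{"linear":[0,0,0.2],"angular":[0,0,0],"grip":1},{"linear":[0,0,0],"angular":[0,0,0],"grip":1}]'
python3 -c "
from h import *
goal(0,.032,.083)"
```

```text
time_s: 4.2
tool_pos: [0.5563, -0.0369, 0.0842]
tool_rot: [0.993, 0.119, 0.002, 0.001]
ft_force: [-0.0, 0.3, -0.3]
opening: -0.0001
t 4.2 box pos mm [ 0.7 33.1 84.2] F [-0.   0.3 -0.3] open -0.0001
shift cm [-0.07  0.11  0.12] turn [ 0.0024 -0.0046 -0.0023]
```

```bash
python3 -m jog '[{"linear":[0,0,0.15],"angular":[0,0,0],"grip":1},{"linear":[0,0,0.15],"angular":[0,0,0],"grip":1},{"linear":[0,0,0.1],"angular":[0,0,0],"grip":1},{"linear":[0,0,0.1],"angular":[0,0,0],"grip":1},{"linear":[0,0,0.1],"angular":[0,0,0],"grip":1},{"linear":[0,0,0.1],"angular":[0,0,0],"grip":1},{"linear":[0,0,0.1],"angular":[0,0,0],"grip":1},{"linear":[0,0,0.1],"angular":[0,0,0],"grip":1}]'
python3 -c "
from h import *
goal(0,.032,.083)
p,d=cams.read_camera('wrist');cv2.imwrite('pics/w2.png',p)"
```

```text
time_s: 5.0
tool_pos: [0.5563, -0.0369, 0.083]
tool_rot: [0.993, 0.118, 0.005, 0.001]
ft_force: [-4.2, 0.5, 10.0]
opening: -0.0001
t 5.0 box pos mm [ 0.7 33.1 83. ] F [-4.2  0.5 10. ] open -0.0001
shift cm [-0.07  0.12 -0.  ] turn [ 0.0035 -0.0093 -0.0025]
```

View pics/w2.png

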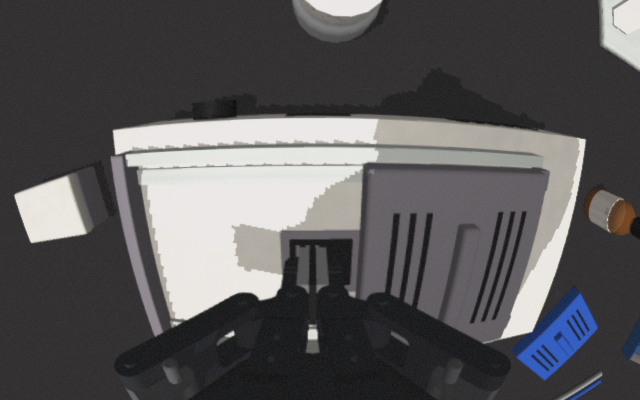

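At 83 mm TCP height (tip z 61 mm, as predicted) it reads 10 N, so the tab is at its end stop. Now I go up and over to behind the lid.

```bash
python3 -m jog '[{"linear":[0,0,-3],"angular":[0,0,0],"grip":1},{"linear":[0,0,-3.5],"angular":[0,0,0],"grip":1},{"linear":[0,4,0],"angular":[0,-0.009,0],"grip":1},{"linear":[0,4,0],"angular":[0.003,0,0],"grip":1},{"linear":[0,4,0],"angular":[0,0,0],"grip":1},{"linear":[0,3,0],"angular":[0,0,0],"grip":1},{"linear":[0,0,0],"angular":[0,0,0],"grip":1},{"linear":[0,0,0],"angular":[0,0,0],"grip":1}]'
python3 -c "
from h import *
goal(0,-.118,.088)
p,d=cams.read_camera('wrist');cv2.imwrite('pics/w3.png',p)"
```

```text
time_s: 5.85
tool_pos: [0.5928, -0.1877, 0.1488]
tool_rot: [0.993, 0.12, 0.0, 0.0]
ft_force: [-0.7, 0.7, 1.0]
opening: 0.0003
t 5.85 box pos mm [   0.3 -122.   148.8] F [-0.7  0.7  1. ] open 0.0003
shift cm [-0.03 -0.41  6.08] turn [ 0.001  -0.0003 -0.0001]
```

View pics/w3.png

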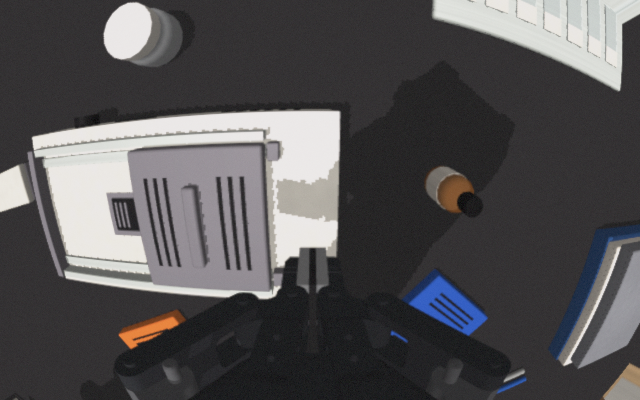

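The lid is still seated (cols 130–272) and the tab is down. The fingers (col 313) are over the bare rear deck. Descending.

```bash
python3 -m jog '[{"linear":[0,-0.2,1.5],"angular":[0,0,0],"grip":1},{"linear":[0,0,1.5],"angular":[0,0,0],"grip":1},{"linear":[0,0,1],"angular":[0,0,0],"grip":1},{"linear":[0,0,1],"angular":[0,0,0],"grip":1},{"linear":[0,0,0.6],"angular":[0,0,0],"grip":1},{"linear":[0,0,0.3],"angular":[0,0,0],"grip":1},{"linear":[0,0,0],"angular":[0,0,0],"grip":1},{"linear":[0,0,0],"angular":[0,0,0],"grip":1}]'
python3 -c "
from h import *
goal(0,-.107,.089)"
```

```text
time_s: 6.7
tool_pos: [0.5921, -0.1818, 0.0865]
tool_rot: [0.993, 0.122, 0.0, 0.0]
ft_force: [0.4, -0.6, -0.1]
opening: -0.0
t 6.7 box pos mm [   1.1 -116.1   86.5] F [ 0.4 -0.6 -0.1] open -0.0
shift cm [-0.1  -0.91 -0.25] turn [ 0.0009 -0.0005  0.0047]
```

```bash
python3 -m jog '[{"linear":[-0.1,0,-0.3],"angular":[0,0,0.005],"grip":1},{"linear":[0,-0.5,0],"angular":[0,0,0],"grip":1},{"linear":[0,-0.4,0],"angular":[0,0,0],"grip":1},{"linear":[0,-0.4,0],"angular":[0,0,0],"grip":1},{"linear":[0,-0.4,0],"angular":[0,0,0],"grip":1},{"linear":[0,-0.4,0],"angular":[0,0,0],"grip":1},{"linear":[0,-0.4,0],"angular":[0,0,0],"grip":1},{"linear":[0,-0.4,0],"angular":[0,0,0],"grip":1}]'
python3 -c "
from h import *
goal(0,-.0,.089)
p,d=cams.read_camera('wrist');cv2.imwrite('pics/w4.png',p)"
```

```text
time_s: 7.5
tool_pos: [0.5845, -0.1523, 0.0916]
tool_rot: [0.993, 0.119, 0.002, 0.001]
ft_force: [0.1, -0.9, 0.0]
opening: 0.0002
t 7.5 box pos mm [  0.6 -85.6  91.6] F [ 0.1 -0.9  0. ] open 0.0002
shift cm [-0.08 -8.56  0.23] turn [ 0.0032 -0.0029 -0.0014]
```

View pics/w4.png

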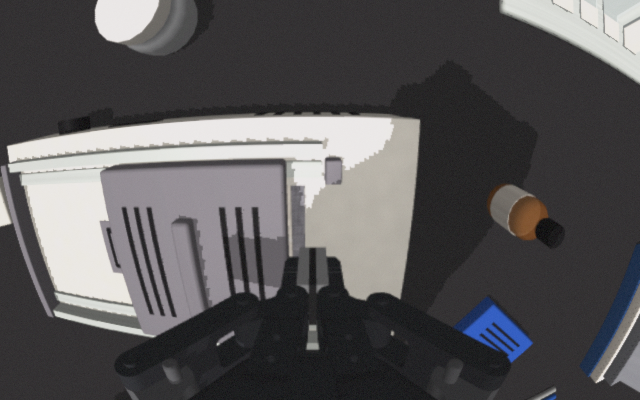

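The lid is sliding: its rear edge is off the nub and the well's rear edge is showing. The force is about 1 N. I keep pushing.

```bash
python3 -c "
from h import *
print('lid rear',wr(165,287,.079),wr(170,104,.079))"
python3 -m jog '[{"linear":[0,-0.4,0.1],"angular":[0,0,0],"grip":1},{"linear":[0,-0.5,0.1],"angular":[0,0,0],"grip":1},{"linear":[0,-0.5,0],"angular":[0,0,0],"grip":1},{"linear":[0,-0.5,0],"angular":[0,0,0],"grip":1},{"linear":[0,-0.5,0],"angular":[0,0,0],"grip":1},{"linear":[0,-0.5,0],"angular":[0,0,0],"grip":1},{"linear":[0,-0.5,0],"angular":[0,0,0],"grip":1},{"linear":[0,-0.4,0],"angular":[0,0,0],"grip":1}]'
python3 -c "
from h import *
goal(0,-.0,.089)"
```

```text
lid rear [ 54.9 -72.5  79. ] [55.2 24.7 79. ]
time_s: 8.35
tool_pos: [0.5763, -0.1141, 0.0916]
tool_rot: [0.993, 0.118, 0.004, 0.004]
ft_force: [0.1, -1.8, 1.8]
opening: -0.0
t 8.35 box pos mm [  1.8 -46.5  91.6] F [ 0.1 -1.8  1.8] open -0.0
shift cm [-0.19 -4.66  0.22] turn [ 0.0082 -0.0066 -0.0026]
```

```bash
python3 -m jog '[{"linear":[-0.1,-0.5,0],"angular":[0.006,-0.006,0],"grip":1},{"linear":[-0.1,-0.5,0],"angular":[0,0,0],"grip":1},{"linear":[0,-0.5,0],"angular":[0,0,0],"grip":1},{"linear":[0,-0.5,0],"angular":[0,0,0],"grip":1},{"linear":[0,-0.5,0],"angular":[0,0,0],"grip":1},{"linear":[0,-0.5,0],"angular":[0,0,0],"grip":1},{"linear":[0,-0.5,0],"angular":[0,0,0],"grip":1},{"linear":[0,-0.4,0],"angular":[0,0,0],"grip":1}]'
python3 -c "
from h import *
goal(0,-.0,.089)
p,d=cams.read_camera('wrist');cv2.imwrite('pics/w5.png',p)"
```

```text
time_s: 9.15
tool_pos: [0.5642, -0.0732, 0.0915]
tool_rot: [0.993, 0.118, 0.0, 0.001]
ft_force: [0.6, -2.4, 0.7]
opening: -0.0002
t 9.15 box pos mm [-0.3 -4.  91.5] F [ 0.6 -2.4  0.7] open -0.0002
shift cm [ 0.03 -0.4   0.25] turn [ 0.0018 -0.0001 -0.0026]
```

View pics/w5.png

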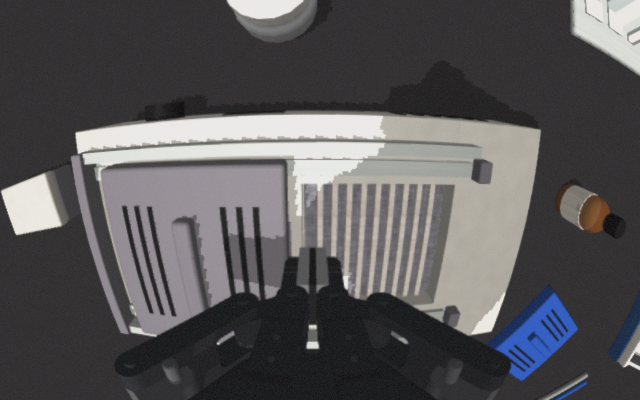

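The filter is exposed and the lid is at about y +59. I push roughly 7 mm more for margin, then back off and rise.

```bash
python3 -m jog '[{"linear":[0,-0.4,0],"angular":[0,0,0],"grip":1},{"linear":[0,-0.3,0],"angular":[0,0,0],"grip":1},{"linear":[0,0,0],"angular":[0,0,0],"grip":1},{"linear":[0,0,0],"angular":[0,0,0],"grip":1},{"linear":[0,0.5,0],"angular":[0,0,0],"grip":1},{"linear":[0,1,0],"angular":[0,0,0],"grip":1},{"linear":[0,1,-1],"angular":[0,0,0],"grip":1},{"linear":[0,0,-3],"angular":[0,0,0],"grip":1}]'
python3 -m jog '[{"linear":[0,0,-4],"angular":[0,0,0],"grip":1},{"linear":[0,0,-4],"angular":[0,0,0],"grip":1},{"linear":[-3,0,-2],"angular":[0,0,0],"grip":1},{"linear":[-4,0,0],"angular":[0,0,0],"grip":1},{"linear":[-4,0,0],"angular":[0,0,0],"grip":1},{"linear":[-4,0,0],"angular":[0,0,0],"grip":1},{"linear":[0,0,0],"angular":[0,0,0],"grip":1},{"linear":[0,0,0],"angular":[0,0,0],"grip":1}]'
python3 - <<'E'
from h import *
goal(0,0,.2)
p,d=cams.read_camera('wrist');cv2.imwrite('pics/w6.png',p)
for c in("top","side"):
    p,d=cams.read_camera(c);W=cloud(c,d);cv2.imwrite(f'pics/{c}6.png',p)
    B=Ro.from_euler("z",A).inv().apply((W-C).reshape(-1,3)).reshape(W.shape)
    m=(d>0)&(abs(B[...,0])<.045)&(B[...,1]>-.02)&(B[...,1]<.12)&(B[...,2]>.072)&(B[...,2]<.084);q=B[m]
    print(c,len(q),np.percentile(q[:,1],[1,99])*1000,np.median(q[:,2]),np.linalg.lstsq(np.c_[q[:,:2],np.ones(len(q))],q[:,2],rcond=None)[0])
    for n in("dropper","jar","slidebox"):
        r=models.place_of(c,n)
        if r:print(n,[(np.array(x["centre"])*[400,640]).round() for x in r[:2]])
E
```

```text
time_s: 10.0
tool_pos: [0.5662, -0.0911, 0.1281]
tool_rot: [0.993, 0.119, -0.004, -0.001]
ft_force: [0.6, 0.4, -0.1]
opening: -0.0
time_s: 10.8
tool_pos: [0.4179, -0.1339, 0.2418]
tool_rot: [0.993, 0.117, 0.0, 0.0]
ft_force: [0.6, 1.0, 0.3]
opening: 0.0002
t 10.8 box pos mm [-156.8  -28.2  241.8] F [0.6 1.  0.3] open 0.0002
shift cm [15.66 -2.91  4.18] turn [ 0.0004 -0.0001 -0.0062]
top 1265 [ 17.96327436 115.73295381] 0.0784964371679997 [-4.97409672e-05 -3.73885199e-03  7.87808578e-02]
dropper [array([178., 439.])]
jar [array([160., 334.])]
slidebox [array([222., 266.])]
side 829 [ 18.00126424 116.96272602] 0.07834736038685042 [0.00112587 0.00740714 0.07790512]
dropper [array([290., 400.]), array([226., 348.])]
jar [array([200., 369.])]
slidebox [array([176., 293.])]
```

View pics/w6.png

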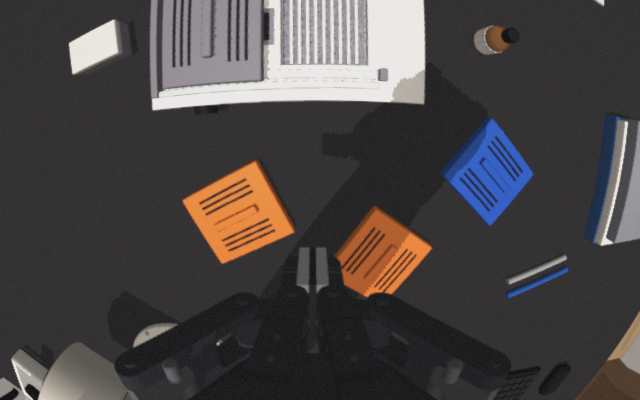

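View pics/side6.png

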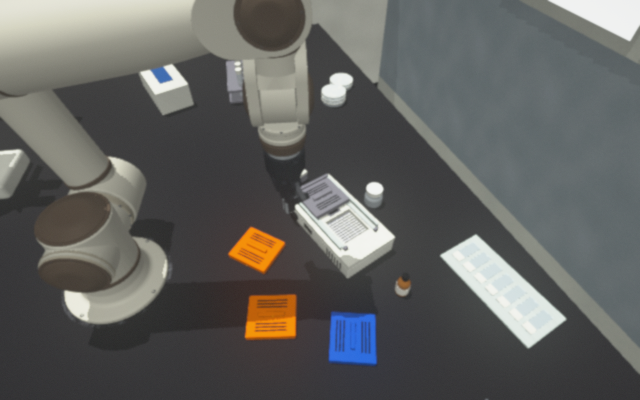

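The lid spans y 18–116 (centre about +67, travel about 107 mm). Its top is at z 78.4 and level, the whole well is open, the neighbours haven't moved and the arm is clear.

```bash
python3 -c "
from station import workorder
print(workorder.close_job())"
```

```text
the job is handed in; nothing more can be done
None
```

The filter well is fully open and I have handed the job in; the hand-in reports no verdict.

- **Tab:** I pressed it down with the shut fingertips until it stopped. The tip was at z 61 mm, as expected for fully in, with about 10 N. The wrist picture taken afterwards showed the tab down and the lid still on its seat. The tab was not measured again at the end.
- **Lid:** I pushed it from its rear edge with about 1 to 2.4 N. Both fixed cameras' depth put it at about y +67 mm, roughly 107 mm of travel. Its top was at 78.4 mm (79 expected) and level to under 0.01 rad.
- **Surroundings:** The dropper bottle, jar and slide box were found within about 5 pixels of where they started, which is within the networks' accuracy. The last pictures show them standing undisturbed.
- **Robot:** The arm was clear of everything at hand-in, about 11 s into the 38 s allowed.

No check failed. The two cameras' estimates of the box position differed by about 3 mm. I used their mean, and the wrist camera confirmed it to about 2 mm before I pressed the tab.

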